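Slide the template plate out over the end of the ledge

ROBOT

A 6-joint arm with a two-finger parallel gripper is mounted at the origin on the work surface. World frame = base frame: x ahead of the robot, y to its left, z up, the work surface at z = 0. Lengths are in m, angles in rad, forces in N, time in s.
With the tool pointing down it reaches from about 0.35 to 0.8 m from the base axis. Payload 7.3 kg.
Tool frame: the origin (TCP) lies between the finger pads; the fingertips stand 25 mm ahead of it and the grasp point (between the pads) lies 6 mm ahead of it (r.tip_extent is the distance from the TCP to the fingertips, in m); z points along the fingers, y is the direction in which the jaws open and shut (so a half turn about z gives the same grasp; the last joint's range is limited). The gripper opens to 85 mm and grips with 20 to 120 N. Pads are 22 mm wide; open, the fingers measure 114 mm over their backs; the gripper's body (76 mm by 85 mm) begins 54 mm behind the grasp point. The pads swing forward as they close: fully open they stand 13 mm farther back than shut.
Start: joints at [-1.411, 0.342, 1.524, -0, 1.275, -0.146], TCP at [0.158, -0.501, 0.256] pointing down, gripper open.
Joint ranges: [-2.53, 2.53], [-0.77, 2.02], [0.04, 2.7], [-1, 4.14], [0.28, 2.66], [-3.11, 3.11]. Speed limits (rad/s): [2.57, 2.57, 3.14, 3.14, 3.14, 3.14].

INTERFACE

Orientations are given as a unit quaternion [x, y, z, w].
In Python, from workcell import r, command_gripper, optics gives the robot as it stands. The module is installed in compiled form; this text tells all that it offers. Calls block until the motion is done:
- r.reach(position, orientation): joint-space move of the TCP to a pose.
- r.move_straight(position, orientation=None, speed=0.15, max_force=None): straight line of the TCP; orientation=None keeps the orientation; speed is the mean speed in m/s. With max_force (N) it stops when the force on the tool has changed by that much, and returns True; else False.
- r.movej(angles): joint-space move.
- command_gripper(opening, force=None): finger opening in m; force is the grip in N (None keeps the last); returns when the fingers have stopped.
- r.hold(seconds).
- r.solve_ik(position, orientation): joint angles nearest the present ones, or None.
- r.read_state(): the state.
- optics.get_image(name): name is "scene" or "top" or "wrist"; returns (picture, depth): 480x640x3 uint8, red, green, blue; 480x640 float32, m along the optical axis (not along the pixel's ray), 0 where there is no reading.
- optics.camera_model(name): a dict with "K" (3x3 intrinsics, pixels), "R" (3x3) and "t" (3): a world point X has camera coordinates R X + t; the wrist camera has in their place "tool_from_camera" (4x4, takes a point from camera to tool coordinates, whose origin is the TCP and whose axes are the flange's). Camera axes: x right, y down, z forward; pixel columns grow to the right and rows downward; lengths in m; the calibration is good to about 2 mm. A picture is of the moment at which its call begins: read the wrist's pose just before it. camera_model takes no time and is no camera call.
A pose or a line that the arm cannot do raises r.PlanningError and nothing moves.
- r.finish_job(): hands the job in, once; it reports no verdict.
The state is a dict: "time_s": time; "joint_positions": joint angles; "dq": joint speeds; "tau": joint torques, N m; "eef_pos": TCP position; "eef_rot": TCP orientation; "contact_force": force on the tool from outside, world axes, zero at the start; "torque": the same for the moment, N m; "grip_width": finger opening in m.
Only numpy, scipy, OpenCV 4.12 (cv2) and the standard library are available. Lean on these libraries where they do the work, as an engineer would, in place of code of your own. Each camera call takes 0.05 s, during which the arm holds its last target. There are 200 camera calls.

TASK

Push the aluminium template plate along the wooden ledge with the fingertips until its orange end sticks out past the ledge's black-edged end, with the line where the orange begins level with that end, so that the next person can get their fingers under it. Leave the plate lying flat on the ledge with its long far side snug against the dark fence. Only push the plate, never pick it up, and leave the glue bottle, the blue tin and the pine offcut where they are.

Things in the scene. Friction and masses are not known exactly. Their poses are not given: they have to be found in the camera images.
- ledge: Fixed pine ledge on feet, top face 60 mm above the table; origin at table height. Board spans x -90 to +70, y -150 to +150 mm. A dark fence 16 mm high stands on it along the far side, its face towards the robot at x = +50 mm, full length. The +y end has a black edging strip 10 mm wide, level with the board, ending at y = +150; both ends are open. Place and yaw vary.
- ledge_end (a point): Point on the ledge's upper face where the fence's face meets the black-edged end (ledge x = +50, y = +150, z = 60 mm). Its axes are the ledge's: y points out past the end, x points into the fence, z up.
- plate: Loose aluminium plate 80 (its x) by 140 (y) by 8 mm thick, 0.17 to 0.34 kg, dark keyhole mark on top. Origin at the centre of its underside. The 40 mm at its +y end are orange. Starts flat and wholly on the ledge, orange end towards the black edging, a little askew, clear of the fence. Tips off if pushed out more than about 70 mm.
- plate_line (a point): Point on the plate's upper face, at the middle of the line where the orange begins: 40 mm behind the plate's orange end, 30 mm from its centre (plate x = 0, y = +30, z = 8 mm). Its axes are the plate's.
- plate_back_front_corner (a point): Corner of the plate's long far side (the one facing the fence) at the orange end, half-way up its thickness (plate x = +40, y = +70, z = 4 mm).
- plate_back_rear_corner (a point): The other corner of that far side, at the plain end (plate x = +40, y = -70, z = 4 mm).
- glue: Loose white glue bottle with a red cap, 52 mm across and 100 mm tall, standing on the table beyond the fence. Origin at the centre of its underside. Leave alone.
- tin: Loose blue tin, 60 mm across and 50 mm tall, standing on the table out past the black-edged end. Origin at the centre of its underside. Leave alone.
- offcut: Loose pine offcut 45 x 110 x 30 mm high lying on the table in front of the ledge, on the robot's side. Origin at the centre of its underside. Leave alone.

How it is judged:
By the outcome, as a careful person would: the job done as asked, in the order asked, and still so for the second after the job is handed in, with the robot touching nothing.
It also fails if it takes over 67 s, if anything falls off the work surface, if the arm or the gripper's body presses on something with over 40 N, if the wrist force passes 120 N, or if a joint passes its speed limit or range.

## Working session

There is one attempt and no reset: what is moved stays moved. The work goes in short steps, each a Python script; the robot and the scene stay as the last script left them, time stands still between calls to the robot, and variables do not carry over. Pictures are saved under pics/ and viewed, about 8 in all and at most 12, crops included, and the job is handed in when it is done.

```bash
mkdir -p pics; python3 - <<'E'
from workcell import r, optics
import cv2, numpy as np
for n in ("top","scene"):
    p,d=optics.get_image(n); cv2.imwrite(f"pics/{n}0.png",p[:,:,::-1]); np.savez(f"{n}0.npz",p=p,d=d,**optics.camera_model(n))
m=optics.camera_model("top");print(m); print(r.read_state()["time_s"],r.tip_extent,r.read_state()["eef_rot"])
E
```

```text
{'K': array([[435.0564972 ,   0.        , 321.14418084],
       [  0.        , 435.0564972 , 244.62556662],
       [  0.        ,   0.        ,   1.        ]]), 'R': array([[-0.00709039, -0.99871793, -0.050122  ],
       [-0.99555489,  0.01175766, -0.0934463 ],
       [ 0.09391581,  0.04923664, -0.99436189]]), 't': array([0.14998152, 0.56808661, 0.68258944])}
0.1 0.025 [ 9.88337285e-01  1.52279107e-01  2.64690273e-06 -6.96447055e-04]
```

View pics/top0.png

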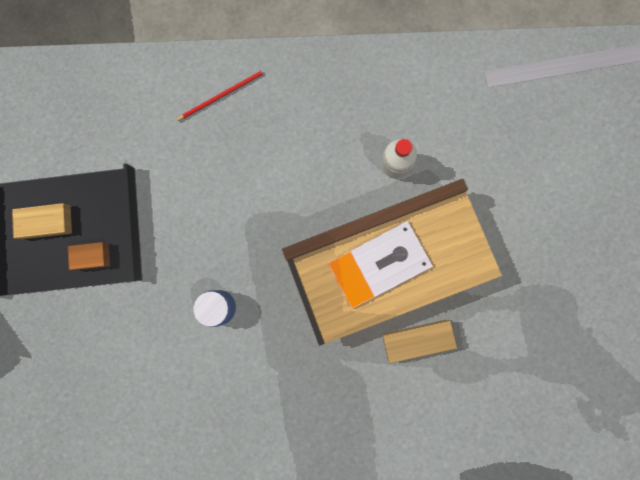

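View pics/scene0.png

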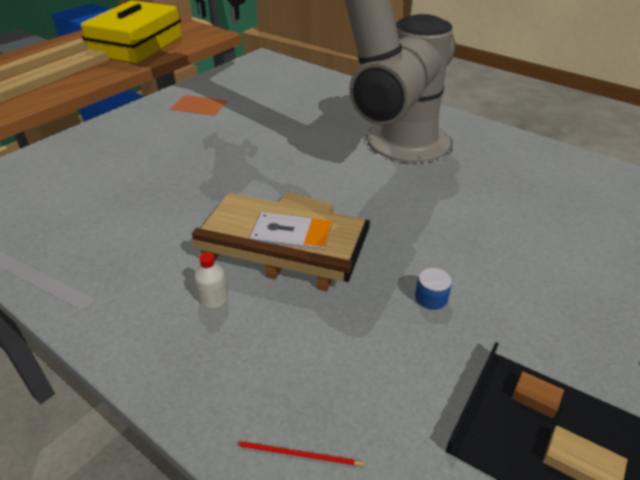

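```bash
cat > h.py <<'E'
import numpy as np, cv2
from workcell import r, optics, command_gripper
from scipy.spatial.transform import Rotation as Rot
S=2500. # rectified px per m
def rect(p,K,R,t,z,x0,y0,w=.32,h=.24):
    """ortho picture of plane z: rows: x decreasing from x0, cols: y decreasing from y0"""
    A=np.array([[0,-1/S,x0],[-1/S,0,y0],[0,0,z],[0,0,1]])
    H=K@np.c_[R,t]@A   # (u=row..) A maps (col,row,1)->world
    return cv2.warpPerspective(p,H,(int(w*S),int(h*S)),flags=cv2.WARP_INVERSE_MAP|cv2.INTER_LINEAR)
def towld(px,x0,y0): px=np.atleast_2d(px); return np.c_[x0-px[:,1]/S,y0-px[:,0]/S]
def wristcam():
    s=r.read_state(); p,d=optics.get_image("wrist"); m=optics.camera_model("wrist")
    T=np.eye(4);T[:3,:3]=Rot.from_quat(s["eef_rot"]).as_matrix();T[:3,3]=s["eef_pos"]
    W=np.linalg.inv(T@m["tool_from_camera"]); return p,d,m["K"],W[:3,:3],W[:3,3]
def topcam():
    p,d=optics.get_image("top"); m=optics.camera_model("top"); return p,d,m["K"],m["R"],m["t"]
E
python3 - <<'E'
from h import *
a=np.load("top0.npz");K,R,t=a["K"],a["R"],a["t"]
print("cam",-R.T@t)
def pt(u,v,z):
    d=R.T@np.linalg.inv(K)@[u,v,1];c=-R.T@t;return (c+d*(z-c[2])/d[2])[:2].round(4)
for n,u,v,z in [("fenceBL",285,253,.076),("fenceBR",467,185,.076),("end near",322,343,.06),("board nr",500,274,.06),("of",332,262,.068),("on",354,306,.068),("pf",416,222,.068),("pn",433,265,.068),("tin",211,309,.05),("glue",404,147,.1),("off",385,337,.03),("off2",452,322,.03),("off3",457,350,.03)]: print(n,pt(u,v,z))
hsv=cv2.cvtColor(a["p"],cv2.COLOR_RGB2HSV)
print(optics.camera_model("wrist"))
c=pt(380,262,.06);print(c)
E
```

```text
cam [0.50251889 0.10950145 0.73934389]
fenceBL [0.5529 0.1981]
fenceBR [ 0.654  -0.0813]
end near [0.4147 0.1429]
board nr [ 0.5183 -0.1303]
of [0.5388 0.1262]
on [0.4713 0.0932]
pf [ 0.5992 -0.004 ]
pn [ 0.5327 -0.0279]
tin [0.4668 0.3199]
glue [0.708  0.0161]
off [0.4202 0.0436]
off2 [ 0.4436 -0.0627]
off3 [ 0.3999 -0.069 ]
{'K': array([[418.97384491,   0.        , 317.60525369],
       [  0.        , 418.97384491, 237.25226856],
       [  0.        ,   0.        ,   1.        ]]), 'tool_from_camera': array([[-3.36586564e-05, -9.51971814e-01, -3.06185668e-01,
         7.95122481e-02],
       [ 9.99999106e-01,  3.77265469e-04, -1.28289714e-03,
         8.20347958e-05],
       [ 1.33679520e-03, -3.06185438e-01,  9.51970951e-01,
        -1.16899196e-01],
       [ 0.00000000e+00,  0.00000000e+00,  0.00000000e+00,
         1.00000000e+00]])}
[0.5385 0.0518]
```

```bash
cat >> h.py <<'E'
def Q(psi): # tool down, tool x at world angle psi (rad)
    x=np.array([np.cos(psi),np.sin(psi),0]);z=np.array([0,0,-1.]);return Rot.from_matrix(np.c_[x,np.cross(z,x),z]).as_quat()
def mask_line(m,x0,y0): pass
E
python3 - <<'E'
from h import *
r.reach([.506,.023,.32],Q(np.radians(20)))
p,d,K,R,t=wristcam(); np.savez("w1.npz",p=p,d=d,K=K,R=R,t=t)
print(r.read_state()["time_s"], -R.T@t)
cv2.imwrite("pics/w1.png",p[:,:,::-1])
E
```

```text
2.4083 [0.58084579 0.0492345  0.4367324 ]
```

View pics/w1.png

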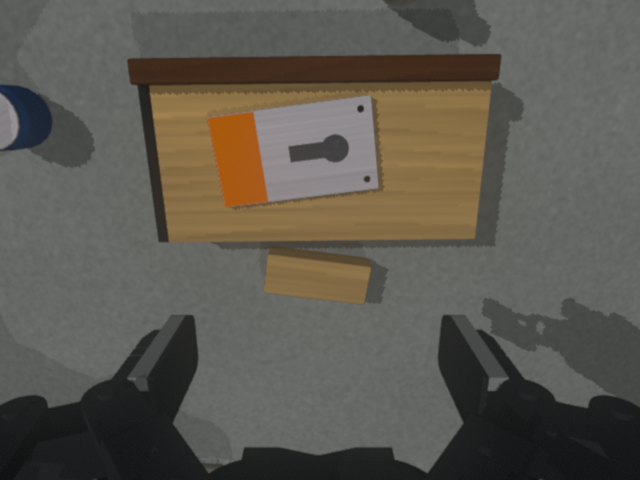

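```bash
cat >> h.py <<'E'
def world(px,K,R,t,z):
    px=np.atleast_2d(px).astype(float);c=-R.T@t
    d=np.c_[px,np.ones(len(px))]@np.linalg.inv(K).T@R; return (c+d*((z-c[2])/d[:,2])[:,None])[:,:2]
def blob(m,K,R,t,z):
    n,l,st,_=cv2.connectedComponentsWithStats(m.astype(np.uint8)); i=1+np.argmax(st[1:,4])
    cs,_=cv2.findContours((l==i).astype(np.uint8),cv2.RETR_EXTERNAL,cv2.CHAIN_APPROX_NONE)
    c=max(cs,key=len)[:,0]; w=world(c,K,R,t,z)*1000
    return cv2.minAreaRect(w.astype(np.float32)),w
def masks(p,yfix=None):
    hsv=cv2.cvtColor(p,cv2.COLOR_RGB2HSV).astype(int);h,s,v=hsv[...,0],hsv[...,1],hsv[...,2]
    return dict(orange=(s>200)&(v>150)&(h<18),white=(s<45)&(v>135),wood=(s>70)&(s<200)&(h>12)&(h<25)&(v>90),black=(v<60))
E
python3 - <<'E'
from h import *
a=np.load("w1.npz");p,K,R,t=a["p"],a["K"],a["R"],a["t"]
hsv=cv2.cvtColor(p,cv2.COLOR_RGB2HSV)
for n,(u,v) in dict(orange=(235,160),plate=(280,120),wood=(430,150),black=(155,160),edgeout=(110,200),fence=(300,70),fencewall=(300,80),table=(400,280),key=(335,150)).items(): print(n,hsv[v,u])
print(hsv[160,140:175].tolist())
print(hsv[70:100,400].tolist())
print(hsv[225:250,300].tolist())
E
```

```text
orange [ 14 225 168]
plate [162   9 145]
wood [ 18 125 143]
black [15 57 45]
edgeout [ 45  10 104]
fence [ 11 135  64]
fencewall [ 11 121  61]
table [ 42  12 103]
key [ 0  4 66]
[[42, 12, 104], [42, 12, 104], [42, 12, 104], [30, 10, 103], [42, 12, 104], [42, 12, 105], [42, 13, 101], [30, 13, 78], [18, 24, 53], [17, 50, 46], [13, 50, 46], [15, 55, 46], [19, 44, 46], [15, 45, 45], [13, 51, 45], [15, 57, 45], [15, 45, 45], [17, 77, 53], [17, 108, 90], [18, 123, 129], [18, 123, 139], [18, 122, 140], [18, 122, 140], [19, 123, 139], [19, 124, 138], [19, 125, 139], [18, 125, 139], [19, 125, 139], [18, 126, 140], [19, 124, 140], [19, 124, 140], [19, 125, 139], [18, 124, 140], [19, 126, 140], [18, 126, 140]]
[[12, 148, 67], [12, 146, 68], [13, 145, 67], [12, 145, 65], [12, 143, 66], [12, 145, 65], [11, 142, 63], [10, 134, 63], [12, 136, 60], [11, 132, 56], [13, 120, 51], [16, 121, 55], [18, 123, 79], [18, 122, 98], [19, 121, 101], [18, 120, 102], [19, 120, 102], [18, 121, 103], [19, 119, 103], [19, 121, 103], [18, 119, 105], [19, 123, 114], [18, 125, 126], [19, 124, 136], [19, 125, 137], [19, 125, 137], [19, 125, 139], [18, 123, 143], [19, 122, 144], [18, 121, 145]]
[[18, 121, 137], [19, 121, 135], [19, 120, 134], [19, 120, 134], [18, 119, 135], [18, 122, 132], [18, 121, 129], [18, 122, 128], [18, 120, 127], [18, 121, 126], [18, 121, 126], [18, 124, 128], [18, 121, 131], [19, 121, 133], [18, 120, 132], [18, 108, 118], [18, 60, 85], [23, 29, 70], [17, 32, 72], [21, 35, 72], [20, 32, 71], [17, 32, 72], [21, 34, 75], [20, 47, 81], [19, 74, 83]]
```

```bash
cat >> h.py <<'E'
def cross(a,i0,i1,lev,up):
    s=a[i0:i1].astype(float); k=np.where((s[:-1]<lev)&(s[1:]>=lev) if up else (s[:-1]>lev)&(s[1:]<=lev))[0]
    return i0+k[0]+(lev-s[k[0]])/(s[k[0]+1]-s[k[0]]) if len(k) else None
def line(P):
    vx,vy,x,y=cv2.fitLine(np.float32(P)*1000,cv2.DIST_HUBER,0,.01,.01).ravel(); return np.array([x,y]),np.array([vx,vy])
def plate(p,K,R,t):
    """plate corners from colour: returns centre mm, yaw deg, sizes"""
    m=masks(p); o,wo=blob(cv2.morphologyEx(m["orange"].astype(np.uint8),cv2.MORPH_OPEN,np.ones((3,3))),K,R,t,.068)
    hsv=cv2.cvtColor(p,cv2.COLOR_RGB2HSV).astype(int)
    w,ww=blob(cv2.morphologyEx(((hsv[...,1]<40)&(hsv[...,2]>122)).astype(np.uint8),cv2.MORPH_OPEN,np.ones((3,3))),K,R,t,.068)
    return o,w
E
python3 - <<'E'
from h import *
a=np.load("w1.npz");p,K,R,t=a["p"],a["K"],a["R"],a["t"]
v=cv2.cvtColor(p,cv2.COLOR_RGB2HSV)[...,2]
W=lambda L:world(L,K,R,t,.06)
E1=W([(cross(v[y],130,175,75,False),y) for y in range(95,235,4)])
F1=W([(x,cross(v[:,x],77,95,70,True)) for x in range(170,480,6)])
N1=W([(x,cross(v[:,x],225,255,105,False)) for x in list(range(175,260,5))+list(range(380,470,5))])
for n,P in (("end",E1),("fence",F1),("near",N1)):
    c,d=line(P); d=d*np.sign(d[1]) ; print(n,c,np.degrees(np.arctan2(d[1],d[0])), np.abs((P*1000-c)@[-d[1],d[0]]).max())
c,d=line(F1);ce,de=line(E1);cn,dn=line(N1)
d*=np.sign(d[1]);xa=np.array([d[1],-d[0]])
print("board width to near (140):",(c-cn)@xa)
s=np.linalg.solve(np.c_[d,-de],ce-c);LE=c+d*s[0];print("ledge_end",LE,"yaw",np.degrees(np.arctan2(xa[1],xa[0])))
o,w=plate(p,K,R,t);print(o,w)
for b in(o,w):
    q=cv2.boxPoints(b);print(np.c_[(q-LE)@xa,(q-LE)@d].round(1).tolist())
T=np.load("top0.npz");o,w=plate(T["p"],T["K"],T["R"],T["t"]);print(o,w)
for b in(o,w):
    q=cv2.boxPoints(b);print(np.c_[(q-LE)@xa,(q-LE)@d].round(1).tolist())
E
```

```text
end [482.9461  176.03015] 20.683851 0.13997977050578955
fence [587.4292   76.96076] 110.57097 0.2604804486249403
near [465.4525      3.0405383] 110.716225 8.091963558936872
board width to near (140): 140.17233
ledge_end [541.896   198.28647] yaw 20.57097
((511.546142578125, 98.45416259765625), (76.31238555908203, 37.71674346923828), 27.17287254333496) ((543.642578125, 36.45623016357422), (79.22886657714844, 98.83972930908203), 27.196735382080078)
[[-103.5999984741211, -68.5], [-99.19999694824219, -105.9000015258789], [-23.399999618530273, -97.0999984741211], [-27.799999237060547, -59.70000076293945]]
[[-100.30000305175781, -107.5999984741211], [-88.9000015258789, -205.8000030517578], [-10.199999809265137, -196.60000610351562], [-21.600000381469727, -98.5]]
((511.1680908203125, 97.98793029785156), (75.4472427368164, 37.13258361816406), 27.23206329345703) ((602.1463623046875, 155.78973388671875), (768.0789794921875, 1045.0394287109375), 0.8087196946144104)
[[-103.5999984741211, -69.0], [-99.30000305175781, -105.9000015258789], [-24.399999618530273, -97.19999694824219], [-28.700000762939453, -60.29999923706055]]
[[-143.3000030517578, 560.5999755859375], [-496.6000061035156, -422.8999938964844], [226.1999969482422, -682.5999755859375], [579.5999755859375, 300.8999938964844]]
```

```bash
cat >> h.py <<'E'
LE=np.array([.5419,.1983]);YAW=np.radians(20.6)
XA=np.array([np.cos(YAW),np.sin(YAW)]);YA=np.array([-XA[1],XA[0]])
def L(x,y,z): return np.r_[LE+XA*x/1000+YA*y/1000,z/1000.]  # ledge_end coords mm -> world
def inL():
    e=np.array(r.read_state()["eef_pos"]);return ((e[:2]-LE)@XA*1000).round(1),((e[:2]-LE)@YA*1000).round(1),(e[2]*1000).round(1)
E
python3 - <<'E'
from h import *
q=Q(YAW)
command_gripper(.06,20)
r.reach(L(-126,-133,130),q); r.move_straight(L(-126,-133,98),q,speed=.1)
print(inL(), r.read_state()["contact_force"])
hit=r.move_straight(L(-126,-133,72),speed=.02,max_force=4); s=r.read_state(); print(hit,inL(),s["contact_force"],s["grip_width"],s["time_s"])
E
```

```text
(np.float64(-125.3), np.float64(-133.4), np.float64(98.8)) [-0.17361207  0.1715072   0.93615897]
True (np.float64(-126.0), np.float64(-133.0), np.float64(79.9)) [-0.45534315  0.82962399  6.33288416] 0.05990445214176902 4.925
```

```bash
python3 - <<'E'
from h import *
z=83.
r.move_straight(L(-126,-133,z),speed=.03)
print(inL(),r.read_state()["contact_force"])
hit=r.move_straight(L(-94,-133,z),speed=.03,max_force=12); print(hit,inL(),r.read_state()["contact_force"])
if not hit: hit=r.move_straight(L(-84,-133,z),speed=.012,max_force=8)
s=r.read_state();print(hit,inL(),s["contact_force"],s["time_s"])
r.move_straight(L(-125,-133,z),speed=.08); r.move_straight(L(-125,-133,130),speed=.15)
r.reach(L(-95,-150,320),Q(YAW))
p,d,K,R,t=wristcam(); cv2.imwrite("pics/w2.png",p[:,:,::-1])
for b in plate(p,K,R,t):
    c=cv2.boxPoints(b);c=c/1000-LE;print(np.c_[c@XA,c@YA].__mul__(1000).round(1).tolist())
print(r.read_state()["time_s"])
E
```

```text
(np.float64(-125.9), np.float64(-133.0), np.float64(83.0)) [ 0.83961744  0.71504163 -0.04139423]
False (np.float64(-93.9), np.float64(-133.1), np.float64(83.1)) [-0.48273997 -0.27284338  0.4424868 ]
True (np.float64(-92.5), np.float64(-132.7), np.float64(82.5)) [0.05454896 1.01631326 1.02886863] 6.8333
[[-78.4, -68.3], [-78.4, -106.2], [-3.2, -106.2], [-3.2, -68.3]]
[[-79.3, -107.5], [-79.2, -206.5], [-3.2, -206.4], [-3.2, -107.5]]
8.6917
```

View pics/w2.png

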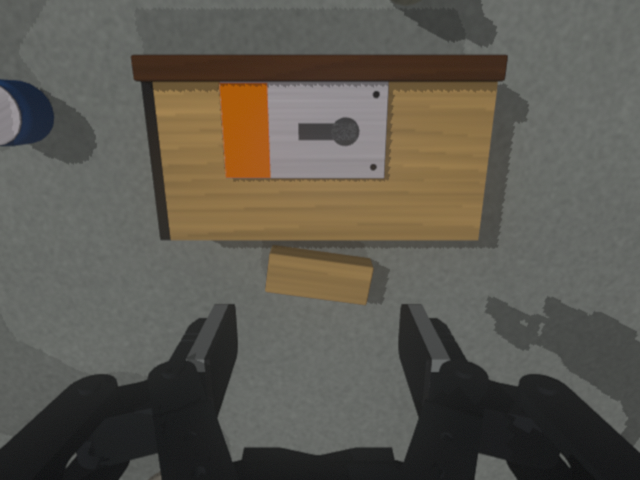

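```bash
python3 - <<'E'
from h import *
command_gripper(.03)
for a in (90,-90):
    j=r.solve_ik(L(-42,-232,130),Q(YAW+np.radians(a))); print(a,None if j is None else np.round(j,2))
E
```

```text
90 [-0.19  0.57  1.52 -0.    1.05 -0.55]
-90 [-0.19  0.57  1.52 -0.    1.05  2.59]
```

```bash
python3 - <<'E'
from h import *
q=Q(YAW+np.pi/2)
r.reach(L(-42,-232,130),q); r.move_straight(L(-42,-232,98),q,speed=.1)
hit=r.move_straight(L(-42,-232,72),speed=.02,max_force=4); c=inL(); print(hit,c)
z=c[2]+3
r.move_straight(L(-42,-232,z),speed=.03)
hit=r.move_straight(L(-42,-160,z),speed=.04,max_force=15); print(hit,inL(),r.read_state()["contact_force"])
if not hit: hit=r.move_straight(L(-42,-116,z),speed=.03,max_force=15)
s=r.read_state();print(hit,inL(),s["contact_force"],s["time_s"])
r.move_straight(L(-42,-135,z),speed=.08); r.move_straight(L(-42,-135,130),speed=.15)
r.reach(L(-95,-100,320),Q(YAW))
p,d,K,R,t=wristcam(); cv2.imwrite("pics/w3.png",p[:,:,::-1])
for b in plate(p,K,R,t):
    c=cv2.boxPoints(b);c=c/1000-LE;print(np.c_[c@XA,c@YA].__mul__(1000).round(1).tolist())
print(r.read_state()["time_s"])
E
```

```text
True (np.float64(-42.0), np.float64(-232.0), np.float64(84.6))
False (np.float64(-41.9), np.float64(-160.1), np.float64(87.6)) [-0.45322827  0.03935546 -0.40368229]
False (np.float64(-42.1), np.float64(-116.0), np.float64(87.6)) [ 0.48992474 -1.03812484  0.52561466] 15.6167
[[-77.8, 34.0], [-77.8, -3.7], [-2.3, -3.6], [-2.4, 34.0]]
[[-79.5, -5.1], [-79.4, -104.2], [-3.0, -104.1], [-3.1, -5.0]]
17.9083
```

View pics/w3.png

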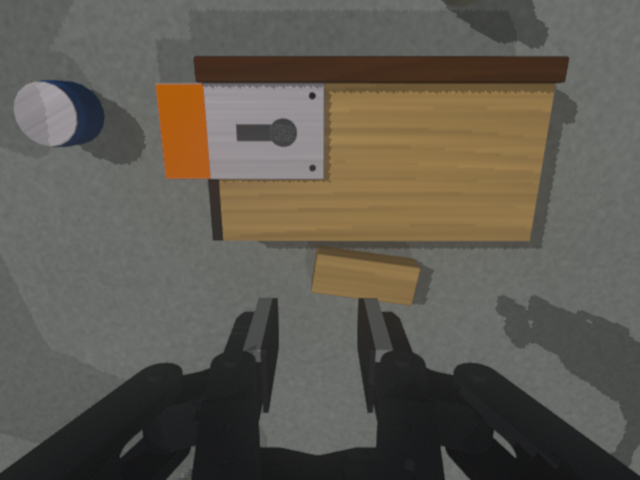

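```bash
cat >> h.py <<'E'
def check(name,z=280):
    r.reach(L(-95,0,z),Q(YAW)); r.hold(.3)
    p,d,K,R,t=wristcam(); cv2.imwrite(name,p[:,:,::-1]); np.savez(name[5:-4]+".npz",p=p,d=d,K=K,R=R,t=t)
    return measure(p,K,R,t)
def measure(p,K,R,t):
    def px(x,y,zz): c=R@L(x,y,zz)+t; c=K@c; return c[:2]/c[2]
    hsv=cv2.cvtColor(p,cv2.COLOR_RGB2HSV).astype(float)
    def scan(ch,lev,z,xs,y0,y1,up):   # scan along ledge y in world; crossing of level
        out=[]
        ys=np.arange(y0,y1,.2)
        for x in xs:
            P=np.float32([px(x,y,z) for y in ys]); a=cv2.remap(hsv[...,ch].astype(np.float32),P[:,0].reshape(1,-1),P[:,1].reshape(1,-1),cv2.INTER_LINEAR).ravel()
            k=cross(a,0,len(a),lev,up)
            if k is not None: out.append((x,y0+.2*k))
        b=np.polyfit(*np.array(out).T,1); return np.polyval(b,-40).round(2),np.polyval(b,0).round(2),np.degrees(np.arctan(b[0])).round(2),len(out)
    print("end  (z60)",scan(2,75,60,range(-132,-92,2),-6,12,True))
    print("line (z68)",scan(1,115,68,range(-70,-8,3),-15,12,True))
    for b in plate(p,K,R,t):
        c=cv2.boxPoints(b)/1000-LE;print((np.c_[c@XA,c@YA]*1000).round(1).tolist())
    v=hsv[...,2];F=[]
    print(r.read_state()["time_s"])
E
python3 - <<'E'
from h import *
check("pics/w4.png")
E
```

```text
end  (z60) (np.float64(0.02), np.float64(0.07), np.float64(0.07), 20)
line (z68) (np.float64(-4.4), np.float64(-4.52), np.float64(-0.16), 21)
[[-78.2, 33.9], [-78.1, -3.3], [-2.7, -3.3], [-2.7, 33.9]]
[[-79.8, -4.8], [-79.9, -103.8], [-2.9, -103.9], [-2.8, -4.9]]
18.7667
```

View pics/w4.png

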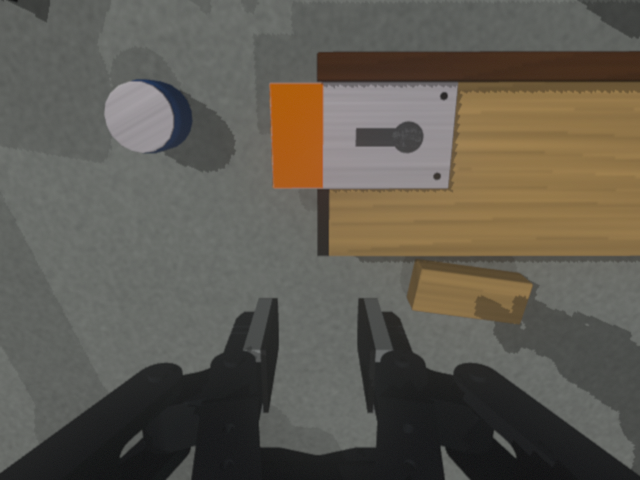

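```bash
python3 - <<'E'
from h import *
q=Q(YAW+np.pi/2);z=87.6
r.reach(L(-42,-135,130),q); r.move_straight(L(-42,-135,z),q,speed=.1)
hit=r.move_straight(L(-42,-117,z),speed=.04,max_force=15)
hit|=r.move_straight(L(-42,-111.6,z),speed=.01,max_force=15); r.hold(.2); print(hit,inL(),r.read_state()["contact_force"])
r.move_straight(L(-42,-135,z),speed=.08); r.move_straight(L(-42,-135,130),speed=.15)
q=Q(YAW);z=83
r.reach(L(-125,-38,130),q); command_gripper(.06)
r.move_straight(L(-125,-38,z),q,speed=.1)
hit=r.move_straight(L(-96,-38,z),speed=.04,max_force=12); print(hit,inL())
if not hit: hit=r.move_straight(L(-84,-38,z),speed=.012,max_force=8)
print(hit,inL(),r.read_state()["contact_force"])
r.move_straight(L(-125,-38,z),speed=.08); r.move_straight(L(-125,-38,130),speed=.15)
check("pics/w5.png")
E
```

```text
False (np.float64(-42.0), np.float64(-111.6), np.float64(87.6)) [-0.01825043 -0.79870445  0.00942533]
False (np.float64(-96.3), np.float64(-37.9), np.float64(82.9))
True (np.float64(-92.6), np.float64(-37.8), np.float64(82.5)) [-0.3541121   0.85521433  0.5664528 ]
end  (z60) (np.float64(0.2), np.float64(0.29), np.float64(0.13), 20)
line (z68) (np.float64(-0.08), np.float64(-0.08), np.float64(0.0), 21)
[[-78.4, 38.4], [-78.4, 1.3], [-2.7, 1.3], [-2.7, 38.4]]
[[-79.2, -0.9], [-79.2, -99.3], [-1.4, -99.3], [-1.3, -0.9]]
29.275
```

View pics/w5.png

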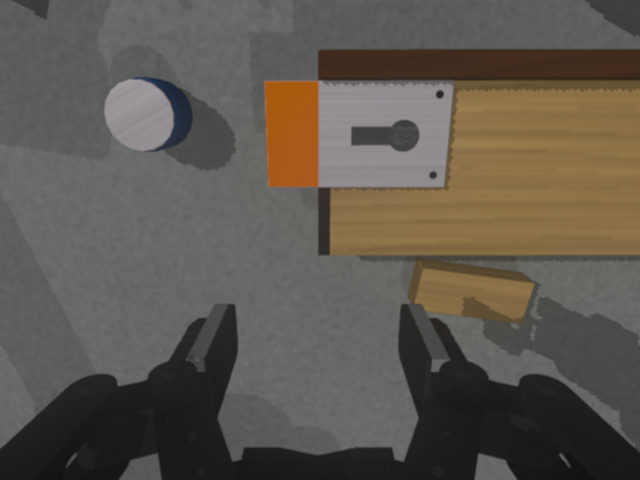

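```bash
python3 - <<'E'
from workcell import r
r.hold(.5); r.finish_job(); print(r.read_state()["time_s"])
E
```

```text
the job is handed in; nothing more can be done
the job is handed in; nothing more can be done
```

I pushed the plate square against the fence with two fingertips. I then pushed it along the ledge by its plain end, corrected the last 4.4 mm, and pressed it against the fence once more before handing the job in.

- **Orange line:** in the last picture it is about 0.3 mm short of the black-edged end, and within about 0.1° of parallel to it. The camera calibration is good to about 2 mm.
- **Fence contact:** the last push toward the fence stopped on contact force at the same depth as the first one (92.5 and 92.6 mm), so the far side should be snug. The colour outline puts the plate's far side 1.3 to 2.7 mm from the fence. I put that down to outline shrinkage, since the outline also reads the 80 mm plate as about 76 to 78 mm wide.
- **Other objects:** the tin and offcut look the same as before the final pushes. The glue bottle was out of view in the last picture, but the arm did not work near it.
- **Time and position:** the clock read 29.3 s at the last check, followed by a 0.5 s hold. The robot was clear of everything when I handed the job in.

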